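# Press a brass tag blank home in the engraving nest

### The arm

A 6-joint arm with a two-finger parallel gripper is mounted at the origin on a cart in front of the work surface, level with it; the furniture and walls round the work are solid. World frame = base frame: x ahead of the robot, y to its left, z up, the work surface at z = 0. Lengths are in m, angles in degrees, forces in N, time in s.
With the tool pointing down it reaches from about 0.4 to 0.825 m from the base axis. Payload 7 kg.
Tool frame: the origin (TCP) lies at the centre of the arm's flange, where the gripper is bolted on; the fingertips stand 178 mm ahead of it and the grasp point (between the pads) lies 159 mm ahead of it; z points along the fingers, y is the line along which they close (so a half turn about z gives the same grasp; the last joint's range is limited). The gripper opens to 88 mm and grips with 3 to 60 N. Pads are 19 mm wide; open, the fingers measure 130 mm over their backs; the gripper's body (78 mm by 193 mm) begins 47 mm behind the grasp point.
Start: joints at [-47.664, 20.546, 0.682, 0, -70.136, -16.507], TCP at [0.294, -0.608, 0.405] pointing down, gripper open.
Joint ranges: [-176.03, 176.03], [-82.01, 121.73], [-58.28, 71.71], [-173.87, 95.51], [-174.79, -0.11], [-173.66, 173.66]. Speed limits (degrees/s): [136.94, 136.94, 172.46, 180, 180, 180].

### API

Orientations are given as [roll, pitch, yaw] about the fixed x, y, z axes, in that order (R = Rz(yaw) Ry(pitch) Rx(roll)).
In Python, from plant import telemetry, snapshot, workorder, nets gives the robot as it stands.
- The arm moves only by the shell command python3 -m creep 'ROWS'. ROWS is JSON, a list that holds one entry, the list of rows, each a list of 5 numbers: the shift along the tool's x, y, z normalised to -1 to 1, where 1 is 0.2 m, then the turn about the tool's z normalised to -1 to 1, where 1 is pi/2 rad, then the opening, from 0 (shut) to 1 (fully open). In form: [[[x, y, z, spin, hand], ...]]. A call has 1 to 8 rows; each row shifts and turns the commanded pose from where the row before left it, along the tool's axes as they then stand; what a row does not reach is not made up. A row lasts 1/12 s, in which the tool goes at most 41.7 mm and 7.16 degrees, less where a joint would pass 70% of its speed; a pose out of reach is approached as far as the arm can. A call with a number of a shift or a turn outside -1 to 1 is refused whole. A call with a gripper value outside its range is refused whole. The fingers move at their own pace and stop on an object; the grip force is fixed at half the most. Time passes only in rows, so rows that do not move let the fingers close. It gives the time, the measured TCP pose, the force, the opening and the grip force at its end, in the units of the state.
- telemetry.get_obs(): the state, without advancing time (a new reading comes with each control period).
- snapshot(name): name is "side" or "top"; returns a dict with "frame" (480x640x3 uint8, red, green, blue), "fx", "fy", "cx", "cy" (pixels), "k1" (the pictures are not rectified: a ray, as slopes to the right and down, at radius r is drawn at 1 + k1 r^2 times it, then the intrinsics apply), "rvec" (rotation vector, rad) and "tvec" (3), from world to camera coordinates, as OpenCV has them. Camera axes: x right, y down, z forward; pixel columns grow to the right and rows downward; lengths in m; the calibration is good to about 2 mm. A picture is of the moment at which its call begins. There is no depth.
- workorder.close_job(): hands the job in; it is judged then, once.
Trained networks look in a picture, given as the dict that the camera call returned (one of the last four; its "shot" number tells which), for a name from the list of things; names that differ only in an ending like _2 or _b are one class to them, and where a whole thing is asked for, a point or a joint stands for the part that bears it (a point fixed in the world has none). Each returns a list of dicts, best first, with "confidence" (0 to 1); they miss things now and then, are a little off and sometimes report something else, mostly with a low value. They report only what shows in the picture. A call takes as long as a camera call. They do not tell look-alikes from the thing itself.
- nets.find_in(picture, query): "uv" ([column, row] in pixels, amid what is visible of it).
- nets.masks_of(picture, query): "region" (480x640 bool, what is visible of it) and "uv" ([column, row] in pixels, amid what is visible of it).
- nets.landmark_of(picture, query): "uv" ([column, row] in pixels: a listed point, or the origin of a listed thing).
The state is a dict: "clock": time; "joint_pos": joint angles; "qvel": joint speeds; "tau": joint torques, N m; "tool_pos": TCP position; "orientation": TCP orientation; "force": force on the tool from outside, world axes, zero at the start; "moment": the same for the moment, N m; "opening": finger opening in m; "gripper_force": force on a finger pad.
Only numpy, scipy, OpenCV 4.12 (cv2) and the standard library are available. Lean on these libraries where they do the work, as an engineer would, in place of code of your own. Each camera call takes 0.05 s, during which the arm holds its last target. There are 200 camera calls.

### The job

Mount the next tag for engraving: take the brass blank with the two clipped corners out of the stock tray (first lift off the small blank that lies on it and leave that in the tray) and put it in the engraving nest with its clipped end in the clipped end of the nest. Press both ends down past the spring catches until the tag lies flat on its seat. All the other blanks stay in the tray, and the mug, glass and tools round about are left alone.

Things in the scene. Friction and masses are not known exactly. Their poses are not given: they have to be found in the camera images.
- tag: Tag blank: flat brass plate 70 x 44 mm, 6 mm thick, about 150 g. Origin: centre of its underside. x runs along its length to the clipped end (both corners cut at 45 degrees, 12 by 12 mm, leaving a 20 mm wide end, with a small dark dot for the hanging hole); y across its width. It starts flat in the stock tray under blank_small.
- tag_clip_end (a point): Middle of the clipped end of the tag, on its underside (35 mm from the tag's origin).
- tag_square_end (a point): Middle of the square end of the tag, on its underside (35 mm from the tag's origin, the other way).
- blank_small: Smallest brass blank, plain rectangle 40 x 26 mm, 6 mm thick, 53 g. Origin: centre of its underside, x along its length. Starts lying on the tag, at any angle.
- blank_square: Square brass blank 46 x 46 mm, 6 mm thick, 105 g, flat in the tray. Origin: centre of its underside.
- blank_strip: Brass strip blank 70 x 24 mm, 6 mm thick, flat in the tray. Origin: centre of its underside, x along its length.
- blank_round: Round brass blank, 50 mm across, 6 mm thick, flat in the tray. Origin: centre of its underside.
- tray: Stock tray: shallow fixed wooden tray with grey felt floor, 228 mm (x) x 198 mm (y) outside, 24 mm high, walls and floor 4 mm thick. Origin: centre of its underside. The tag, square, strip and round blanks lie one in each quarter, in any order, about 53 mm along x and 46 mm along y from the middle.
- tray_floor (a point): Centre of the tray's inner floor (4 mm above its origin).
- nest: Engraving nest, fixed: aluminium base 168 x 86 x 10 mm, on it a steel seat and six dark locators (up to 42 mm above the origin; upright to 34 mm, then leaning outward as a lead-in) round the tag's outline with about 1.2 mm clearance each side, and a spring catch at each end. Origin: centre of the underside; x along its length to the clipped end, where two locators stand at 45 degrees.
- nest_seat (a point): Centre of the top of the seat (60 x 34 mm, 18 mm above the nest's origin), where the centre of the tag's underside lies when home; axes as the nest's. The long sides of the nest are open from x = -23 to +20 mm, so fingers can hold the tag by its long edges down to the seat.
- seat_clip_end (a point): Where the middle of the tag's clipped end (underside) lies when it is home: 35 mm along the nest's x from nest_seat.
- seat_square_end (a point): Where the middle of the tag's square end (underside) lies when it is home: 35 mm along the nest's -x from nest_seat.
- catch_clip (a joint): Spring catch at the clipped end of the nest: steel nose 14 mm wide that slides outward along the nest's x; 0 = in, up to 0.0065 m out. Its lip reaches 3.5 mm over the tag's end, 7.5 mm above the seat, with a steep ramp up to 19 mm above the seat; a tag laid on the ramps stands about 13 mm proud. About 5 to 10 N on that end of the tag pushes it past.
- catch_square (a joint): The same spring catch at the square end; 0 = in, grows as it is pushed out (m).
- mug: Grey stoneware mug 92 mm high, 83 mm across, handle to its -y; bystander. Origin under it.
- tumbler: Water glass, 119 mm high, 72 mm across; bystander. Origin under it.
- loupe: Black eyeglass loupe, 34 mm across, 31 mm high; bystander. Origin under it.
- graver_3: Graver with black mushroom handle, 89 mm long (its y), 26 mm high, lying in front of the nest; bystander.
- burnisher_1: Steel burnisher, 100 mm long (its y), 8 mm thick, lying down the middle of the tray; bystander.
- tape_puck: Round white tape dispenser, 41 mm across, 15 mm high; bystander.
There are look-alikes about, which are no part of the job. What is shaped like the blank_small but green or purple is not meant.

How it is judged (in metres and radians):
At the end, for the whole second after the job is handed in: The tag lies on the nest's seat under both catches, clipped end to clipped end, each end within 3.5 mm of its place and its underside at most 1.2 mm above the seat; the four other blanks lie inside the tray, on its floor or on one another; all at rest (horizontal distance between tag_clip_end and seat_clip_end below 0.0035 m and z of tag_clip_end in the frame of nest_seat between -0.002 and 0.0012 m and horizontal distance between tag_square_end and seat_square_end below 0.0035 m and z of tag_square_end in the frame of nest_seat below 0.0012 m and linear speed of tag below 0.01 m/s and x of blank_square in the frame of tray_floor between -0.11 and 0.11 m and y of blank_square in the frame of tray_floor between -0.095 and 0.095 m and z of each of blank_square, blank_strip, blank_round, blank_small in the frame of tray_floor below 0.022 m and linear speed of each of blank_square, blank_strip, blank_round, blank_small below 0.02 m/s and x of blank_strip in the frame of tray_floor between -0.11 and 0.11 m and y of blank_strip in the frame of tray_floor between -0.095 and 0.095 m and x of blank_round in the frame of tray_floor between -0.11 and 0.11 m and y of blank_round in the frame of tray_floor between -0.095 and 0.095 m and x of blank_small in the frame of tray_floor between -0.11 and 0.11 m and y of blank_small in the frame of tray_floor between -0.095 and 0.095 m); the robot touches nothing.
It fails at once if a bystander (mug, glass, loupe, graver, burnisher, tape) is pushed more than 40 mm from its place or tipped over (distance of any of mug, tumbler, loupe, graver_3, burnisher_1, tape_puck from where it was at the start of the episode above 0.04 m or angle between any of mug, tumbler, loupe's own z axis and vertical above 0.5 rad).
It also fails if it takes over 67 s, if anything falls off the work surface, if the arm or the gripper's body presses on something with over 40 N, if the wrist force passes 120 N, or if a joint passes its speed limit or range.

## Working session

There is one attempt and no reset: what is moved stays moved. The work goes in short steps, Python scripts to look and compute and a shell command to move; the robot and the scene stay as the last step left them, time stands still between calls to the robot, and variables do not carry over. Pictures are saved under pics/ and viewed, at most 10 in all, crops included, and the job is handed in when it is done.

```bash
ls; mkdir -p pics; cat > h.py <<'E'
import numpy as np, cv2
from plant import telemetry, snapshot, workorder, nets
def cam(p):
    R=cv2.Rodrigues(np.array(p["rvec"],float))[0]; t=np.array(p["tvec"],float)
    return R,t
def ray(p,uv):
    x=(uv[0]-p["cx"])/p["fx"]; y=(uv[1]-p["cy"])/p["fy"]
    rd=np.hypot(x,y); r=rd
    for _ in range(30): r=rd/(1+p["k1"]*r*r)
    s=r/rd if rd>0 else 1
    R,t=cam(p); d=R.T@np.array([x*s,y*s,1]); return -R.T@t,d/np.linalg.norm(d)
def onz(p,uv,z):
    o,d=ray(p,uv); return o+d*(z-o[2])/d[2]
def tri(a,ua,b,ub):
    o1,d1=ray(a,ua);o2,d2=ray(b,ub)
    s=np.linalg.lstsq(np.c_[d1,-d2],o2-o1,rcond=None)[0]
    q1=o1+s[0]*d1;q2=o2+s[1]*d2
    return (q1+q2)/2,np.linalg.norm(q1-q2)
def proj(p,X):
    R,t=cam(p); c=R@np.array(X,float)+t; x,y=c[:2]/c[2]; k=1+p["k1"]*(x*x+y*y)
    return np.array([p["fx"]*x*k+p["cx"],p["fy"]*y*k+p["cy"]])
E
python3 - <<'E'
from h import *
np.set_printoptions(precision=4,suppress=True)
print(telemetry.get_obs())
P={n:snapshot(n) for n in("top","side")}
for n,p in P.items():
    cv2.imwrite(f"pics/{n}0.png",p["frame"][:,:,::-1]); R,t=cam(p); print(n,-R.T@t,R[2],p["fx"],p["k1"])
    for q in "tag blank_small blank_square blank_strip blank_round nest tray burnisher_1 mug tumbler loupe graver_3 tape_puck".split():
        print(q,[(np.round(d["uv"]),round(d["confidence"],2)) for d in nets.find_in(p,q)][:4])
    for q in "tag_clip_end tag_square_end nest_seat seat_clip_end seat_square_end tray_floor".split():
        print(q,[(np.round(d["uv"],1),round(d["confidence"],2)) for d in nets.landmark_of(p,q)][:3])
E
```

```text
pics
{'clock': 0.0, 'joint_pos': array([-47.6655,  20.5909,   0.6355,  -0.0214, -70.1341, -16.5057]), 'qvel': array([ 0.0013, -0.0574, -0.0024,  0.0326,  0.0395, -0.0053]), 'tau': array([  0.001 , -58.2715,  29.3067,   6.9972,   0.0071,  -0.0002]), 'tool_pos': array([ 0.294 , -0.6074,  0.4037]), 'orientation': array([ 179.9085,   -0.0062, -154.1785]), 'force': array([ 0.6945,  0.3126, -0.0762]), 'moment': array([ 0.0132, -0.0154,  0.0446]), 'gripper_force': 0.0, 'opening': 0.08789883112510838}
top [ 0.3881 -0.2405  1.0629] [ 0.1445  0.0073 -0.9895] 490.63335112267805 -0.12946600374254313
tag [(array([322., 236.]), 0.73)]
blank_small [(array([478., 217.]), 0.74), (array([320., 224.]), 0.72), (array([416., 207.]), 0.58)]
blank_square [(array([358., 231.]), 0.77)]
blank_strip [(array([315., 276.]), 0.76), (array([341., 254.]), 0.15)]
blank_round [(array([363., 282.]), 0.91)]
nest [(array([233., 264.]), 0.83), (array([215., 201.]), 0.69)]
tray [(array([339., 255.]), 0.89)]
burnisher_1 [(array([345., 254.]), 0.42)]
mug [(array([188., 163.]), 0.59)]
tumbler [(array([119., 230.]), 0.68)]
lo
[... 761 characters left out ...]
), 0.39)]
nest [(array([270., 232.]), 0.45)]
tray [(array([326., 273.]), 0.59)]
burnisher_1 [(array([315., 266.]), 0.63)]
mug [(array([279., 261.]), 0.6), (array([323., 182.]), 0.57), (array([325., 270.]), 0.34)]
tumbler []
loupe [(array([239., 247.]), 0.58)]
graver_3 [(array([235., 233.]), 0.47), (array([321., 185.]), 0.22)]
tape_puck [(array([316., 211.]), 0.49)]
tag_clip_end [(array([341.3, 249.8]), 0.48)]
tag_square_end [(array([313.2, 250.6]), 0.75)]
nest_seat [(array([273.1, 220.1]), 0.79), (array([314. , 210.8]), 0.59)]
seat_clip_end [(array([290.9, 217.7]), 0.74)]
seat_square_end [(array([263.5, 223.6]), 0.78), (array([273.8, 221.7]), 0.43)]
tray_floor [(array([317.5, 265.8]), 0.62)]
```

```bash
python3 - <<'E'
import cv2
a=cv2.imread("pics/top0.png");b=cv2.imread("pics/side0.png")
cv2.imwrite("pics/t0c.png",cv2.resize(a[180:330,200:400],None,fx=4,fy=4,interpolation=cv2.INTER_CUBIC))
cv2.imwrite("pics/s0c.png",cv2.resize(b[180:330,220:420],None,fx=4,fy=4,interpolation=cv2.INTER_CUBIC))
E
```

```text
(no output)
```

View pics/t0c.png

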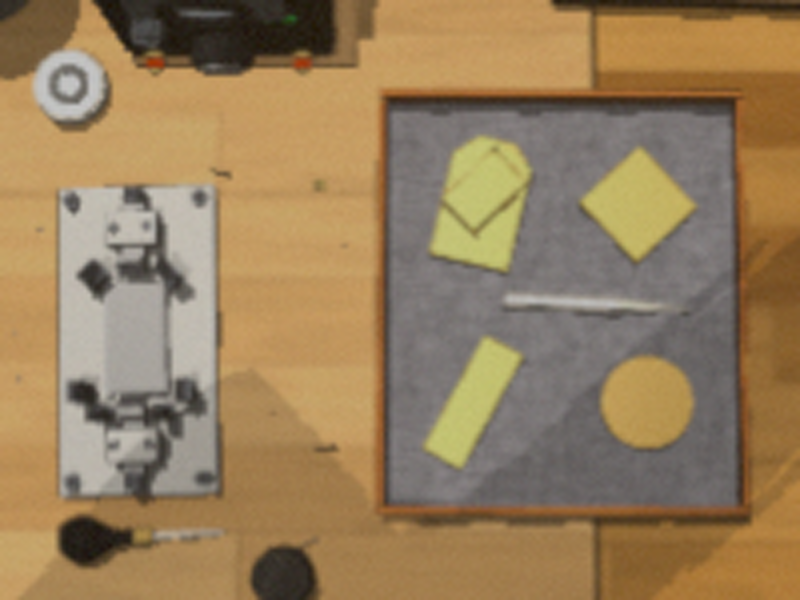

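View pics/s0c.png

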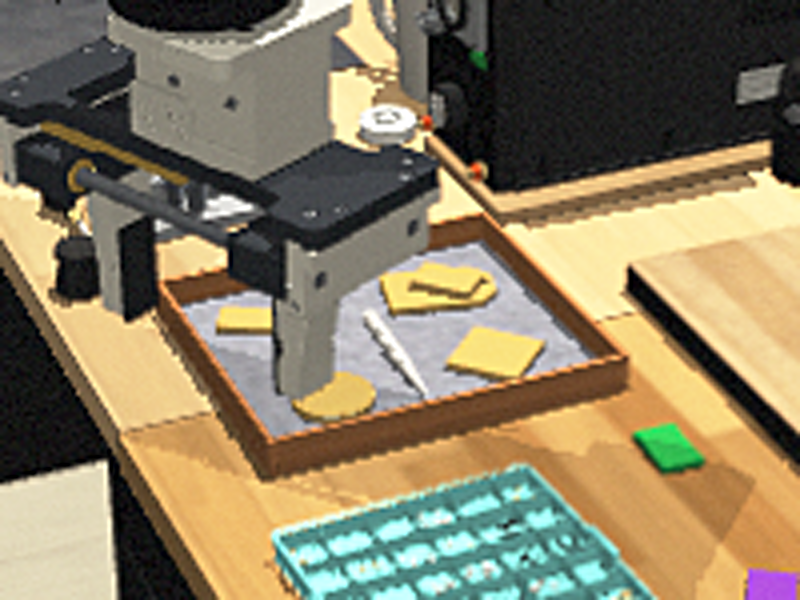

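View pics/top0.png

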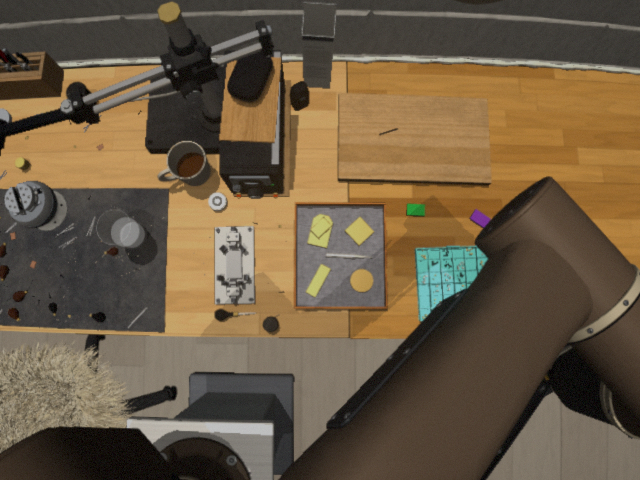

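```bash
cat > m.py <<'E'
from h import *
from scipy.optimize import minimize
np.set_printoptions(precision=4,suppress=True)
def prism(pts,z0,z1): return [(x,y,z) for x,y in pts for z in(z0,z1)]
TAG=[(-.035,-.022),(.023,-.022),(.035,-.010),(.035,.010),(.023,.022),(-.035,.022)]
def rect(a,b): return [(s*a/2,t*b/2) for s,t in((-1,-1),(1,-1),(1,1),(-1,1))]
def place(pts,q): c,s=np.cos(q[2]),np.sin(q[2]); return [(q[0]+c*x-s*y,q[1]+s*x+c*y) for x,y in pts]
def soft(p,polys,box,S=8):
    u0,v0,u1,v1=box; im=np.zeros(((v1-v0)*S,(u1-u0)*S),np.uint8)
    for pr in polys:
        uv=np.array([proj(p,X) for X in pr]); uv=(uv-[u0-.5,v0-.5])*S-.5
        cv2.fillConvexPoly(im,cv2.convexHull(np.round(uv*16).astype(np.int32).reshape(-1,1,2)),255,shift=4)
    return cv2.resize(im,(u1-u0,v1-v0),interpolation=cv2.INTER_AREA)/255.
def fit(p,frac,box,make,q0):
    f=lambda q:((soft(p,make(q),box)-frac)**2).sum()
    best=min((minimize(f,q,method="Nelder-Mead",options=dict(initial_simplex=np.array([q]+[np.array(q)+d for d in np.diag([.004,.004,.1][:len(q)])]),xatol=1e-5,fatol=1e-3)) for q in q0),key=lambda r:r.fun)
    return best.x,best.fun
def brass(p,box):
    u0,v0,u1,v1=box; h=cv2.cvtColor(p["frame"],cv2.COLOR_RGB2HSV)[v0:v1,u0:u1].astype(float)
    return np.clip((h[...,1]-50)/70,0,1)   # felt is grey
E
python3 - <<'E'
from m import *
t=snapshot("top");s=snapshot("side")
m=t["frame"]; hsv=cv2.cvtColor(m,cv2.COLOR_RGB2HSV)
print("sat tag,small,felt,base,wood",[hsv[v,u,1] for u,v in((312,242),(320,228),(335,240),(220,280),(260,262))])
box=(303,208,338,252)
q,e=fit(t,brass(t,box),box,lambda q:[prism(place(TAG,q),.004,.010)],[[.53,-.16,a] for a in(-.2,0,.2)]); 
print("q0",onz(t,(320,231),.01)); 
c=onz(t,(320,232),.01)
q,e=fit(t,brass(t,box),box,lambda q:[prism(place(TAG,q),.004,.010)],[[c[0],c[1],a] for a in(-.2,.0)]); print("tag",q,np.degrees(q[2]),e)
sm=np.array([(498,148),(530,183),(475,235),(443,195)])/4-.375+[200,180]
S=np.array([onz(t,x,.016)[:2] for x in sm]); print("small corners",S,S.mean(0),np.linalg.norm(S-np.roll(S,-1,0),axis=1), np.degrees(np.arctan2(*(S[0]+S[1]-S[2]-S[3])[::-1])))
box=(205,215,265,315)
u0,v0,u1,v1=box
fr=(hsv[v0:v1,u0:u1,1]<70).astype(float)
fr=cv2.morphologyEx(fr,cv2.MORPH_CLOSE,np.ones((5,5)))
c=onz(t,(234.5,265),.01)
q,e=fit(t,fr,box,lambda q:[prism(place(rect(.168,.086),q),0,.010)],[[c[0],c[1],a] for a in(-.05,.05)]); print("nest",q,np.degrees(q[2]),e)
for n,c_ in (("square",(358.5,231)),("round",(361.5,280)),("strip",(318,280))): print(n,onz(t,c_,.01))
tc=np.array([(383,93),(742,97),(748,515),(380,512)])/4-.375+[200,180]
print("tray corners",[onz(t,x,.024)[:2] for x in tc])
print("burn",[onz(t,np.array(x)/4-.375+[200,180],.012)[:2] for x in((503,300),(690,312))])
print("box front",[onz(t,np.array(x)/4-.375+[200,180],.02)[:2] for x in((137,65),(355,65))])
for n,a,b in (("nest_seat",(235.9,264.7),(273.1,220.1)),("clip",(234.9,248.5),(290.9,217.7)),("sq",(231.9,280.7),(263.5,223.6)),("tagsq",(317.9,244.6),(313.2,250.6)),("tray",(342.4,253.1),(317.5,265.8)),("small",(320.,224.),(332.,250.)),("blanksq",(358.5,231),(345.5,266)),("strap",(280,190),(339,221.5))):
    print(n,*tri(t,a,s,b))
E
```

```text
sat tag,small,felt,base,wood [np.uint8(102), np.uint8(103), np.uint8(13), np.uint8(22), np.uint8(135)]
q0 [ 0.558  -0.2586  0.01  ]
tag [ 0.561  -0.2593 -0.229 ] -13.122875718715992 27.5648423290885
small corners [[ 0.5887 -0.2675]
 [ 0.5695 -0.2848]
 [ 0.541  -0.255 ]
 [ 0.5628 -0.2377]] [ 0.5655 -0.2613] [0.0259 0.0412 0.0279 0.0395] -47.55783531300132
nest [ 0.4846 -0.0723  0.0287] 1.6456873114228145 107.7846520569012
square [ 0.5583 -0.3424  0.01  ]
round [ 0.4518 -0.3477  0.01  ]
strip [ 0.4516 -0.2544  0.01  ]
tray corners [array([ 0.6173, -0.2051]), array([ 0.6157, -0.3997]), array([ 0.3911, -0.3989]), array([ 0.3925, -0.2051])]
burn [array([ 0.5062, -0.2702]), array([ 0.4999, -0.371 ])]
box front [array([ 0.6338, -0.0703]), array([ 0.6338, -0.1896])]
nest_seat [ 0.4793 -0.0795  0.0315] 0.005564020940491316
clip [ 0.5221 -0.0787  0.0287] 0.011057017167060668
sq [ 0.4499 -0.0716  0.023 ] 0.002812844388553143
tagsq [ 0.5234 -0.2527  0.0185] 0.007717079013195887
tray [ 0.5088 -0.3067  0.0074] 0.0027469500885806022
small [ 0.571  -0.2579  0.0116] 0.0045177979815573055
blanksq [ 0.5611 -0.3433  0.0133] 0.0070249189921604595
strap [ 0.6361 -0.1704  0.0388] 0.012789471704334811
```

```bash
cat > d.py <<'E'
import sys; from h import *
# usage: d.py x y ztip yaw : remaining shift in row units, assuming the turn is done first
o=telemetry.get_obs(); x,y,z,w=map(float,sys.argv[1:5]); p=o["tool_pos"]; yaw=o["orientation"][2]
a=np.radians(w); d=np.array([x,y,z+.178])-p
u=np.array([np.cos(a)*d[0]+np.sin(a)*d[1], np.sin(a)*d[0]-np.cos(a)*d[1], -d[2]])/.2
print("t",o["clock"],"tip",p-[0,0,.178],"rpy",o["orientation"],"F",o["force"],"open",o["opening"],"gf",o["gripper_force"])
print("shift",u.round(4),"spin",round(-(((w-yaw)+180)%360-180)/90,4))
E
python3 d.py .5655 -.2613 .08 -137.6; python3 -m creep '[[[0,0,0,-0.0615,0.62],[0,0,0,-0.0615,0.62],[0,0,0,-0.0615,0.62],[0,0,0,0,0.62]]]'; python3 d.py .5655 -.2613 .08 -137.6
python3 - <<'E'
from m import *
t=snapshot("top")
hsv=cv2.cvtColor(t["frame"],cv2.COLOR_RGB2HSV)
def br(box): u0,v0,u1,v1=box; return np.clip((hsv[v0:v1,u0:u1,1].astype(float)-13)/88,0,1)
box=(303,210,338,252)
q,e=fit(t,br(box),box,lambda q:[prism(place(TAG,q),.004,.010),prism(place(rect(.04,.026),(.5655,-.2613,-.83)),.010,.016)],[[.56,-.259,a] for a in(-.3,-.15)]); print("tag",q,np.degrees(q[2]),e)
for z in (.010,):
  C=np.array([onz(t,np.array(x)/4-.375+[200,180],z)[:2] for x in((58,186),(217,186),(219,496),(58,497))]); print(C,C.mean(0),np.linalg.norm(C-np.roll(C,-1,0),axis=1),np.degrees(np.arctan2(*(C[0]+C[1]-C[2]-C[3])[::-1])))
cv2.imwrite("pics/nest.png",cv2.resize(t["frame"][220:310,205:265,::-1],None,fx=6.6,fy=6.6,interpolation=cv2.INTER_CUBIC))
E
```

```text
t 2.1 tip [ 0.29407859 -0.60755477  0.22665484] rpy [-1.79999550e+02  1.99929121e-04 -1.54168699e+02] F [-0.92348448  0.06472707 -0.63782983] open 0.08773713657360736 gf 0.0
shift [-2.1696  0.3634  0.7333] spin -0.1841
clock: 2.43
tool_pos: [0.2941, -0.6076, 0.4047]
orientation: [-180.0, -0.0, -137.3]
force: [-0.4, -0.2, -0.3]
opening: 0.0664
gripper_force: 0.0
t 2.4333 tip [ 0.29406877 -0.60758591  0.22666052] rpy [-1.79998634e+02 -1.06686413e-03 -1.37318160e+02] F [-0.4017574  -0.20572621 -0.27209436] open 0.06643924641871524 gf 0.0
shift [-2.1697  0.3634  0.7333] spin 0.0031
tag [ 0.561  -0.2594 -0.2342] -13.41794263006091 7.565202892005935
[[ 0.5684 -0.0269]
 [ 0.5685 -0.1144]
 [ 0.4006 -0.1185]
 [ 0.3993 -0.0317]] [ 0.4842 -0.0729] [0.0875 0.168  0.0868 0.1692] 1.51449028256793
```

View pics/nest.png

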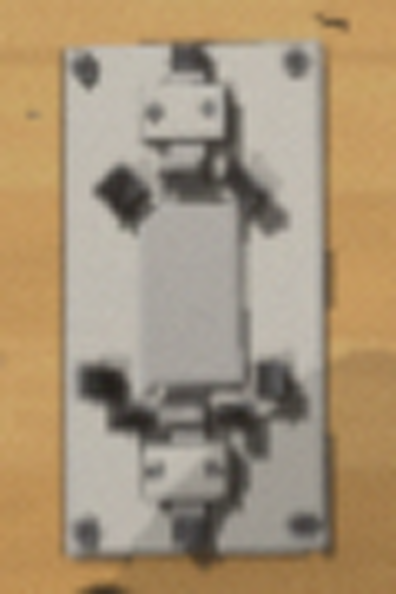

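Candidates for the small blank are the brass one on the tag (320,225), the green one (416,210) and the purple one (480,218). I choose the brass one. The tag is the only clipped plate, at (320,232). The nest's 45° locators point to image-up (+x).

```bash
python3 -m creep '[[[-0.181,0.03,0.06,0,0.62],[-0.181,0.03,0.06,0,0.62],[-0.181,0.03,0.06,0,0.62],[-0.181,0.03,0.06,0,0.62],[-0.181,0.03,0.06,0,0.62],[-0.181,0.03,0.06,0,0.62],[-0.181,0.03,0.06,0,0.62],[-0.181,0.03,0.06,0,0.62]]]'; python3 -m creep '[[[-0.181,0.03,0.06,0,0.62],[-0.181,0.03,0.06,0,0.62],[-0.181,0.03,0.06,0,0.62],[-0.181,0.03,0.06,0,0.62],[0,0,0,0,0.62]]]'; python3 d.py .5655 -.2613 .0115 -137.6
```

```text
clock: 3.15
tool_pos: [0.4763, -0.3752, 0.3085]
orientation: [-180.0, 0.0, -137.8]
force: [0.9, 0.2, 0.9]
opening: 0.0544
gripper_force: 0.0
clock: 3.57
tool_pos: [0.569, -0.257, 0.2584]
orientation: [179.9, -0.0, -137.6]
force: [-0.7, -0.5, -0.2]
opening: 0.0543
gripper_force: 0.0
t 3.5667 tip [ 0.56896668 -0.25698021  0.08037225] rpy [ 1.79919233e+02 -3.57354990e-02 -1.37558462e+02] F [-0.7381278  -0.45648975 -0.23694674] open 0.054308873189449804 gf 0.0
shift [ 0.0274 -0.0043  0.3444] spin 0.0005
```

```bash
python3 -m creep '[[[0.027,-0.004,0.1,0,0.62],[0,0,0.12,0,0.62],[0,0,0.09,0,0.62],[0,0,0.034,0,0.62],[0,0,0,0,0.62]]]'; python3 d.py .5655 -.2613 .0115 -137.6; python3 -m creep '[[[0,0,0,0,0.3],[0,0,0,0,0.3],[0,0,0,0,0.3],[0,0,0,0,0.3],[0,0,0,0,0.3],[0,0,0,0,0.3]]]'
```

```text
clock: 3.98
tool_pos: [0.5621, -0.2655, 0.1901]
orientation: [179.9, -0.1, -137.7]
force: [0.1, 0.1, -1.1]
opening: 0.0541
gripper_force: 0.0
t 3.9833 tip [ 0.56208922 -0.26547045  0.01213989] rpy [ 1.79852897e+02 -1.17380225e-01 -1.37700300e+02] F [ 0.06545877  0.11073554 -1.09684874] open 0.05412089826682113 gf 0.0
shift [-0.0267  0.0039  0.0032] spin -0.0011
clock: 4.48
tool_pos: [0.563, -0.2657, 0.1954]
orientation: [-179.9, 0.1, -137.5]
force: [-7.2, 5.5, 21.2]
opening: 0.0294
gripper_force: 29.3
```

```bash
python3 -m creep '[[[0,0,0,0,0.62],[0,0,-0.05,0,0.62],[0,0,-0.15,0,0.62],[0,0,-0.2,0,0.62],[0,0,-0.2,0,0.62],[0,0,-0.2,0,0.62],[0,0,0,0,0.62]]]'; python3 - <<'E'
from h import *
t=snapshot("top");s=snapshot("side")
cv2.imwrite("pics/c1.png",np.hstack([cv2.resize(t["frame"][190:310,290:390,::-1],None,fx=4,fy=4,interpolation=cv2.INTER_CUBIC),cv2.resize(s["frame"][190:310,270:370,::-1],None,fx=4,fy=4,interpolation=cv2.INTER_CUBIC)]))
E
```

```text
clock: 5.07
tool_pos: [0.5645, -0.2664, 0.3624]
orientation: [-179.3, 0.4, -137.5]
force: [1.3, -0.7, 0.7]
opening: 0.0542
gripper_force: 0.0
```

View pics/c1.png

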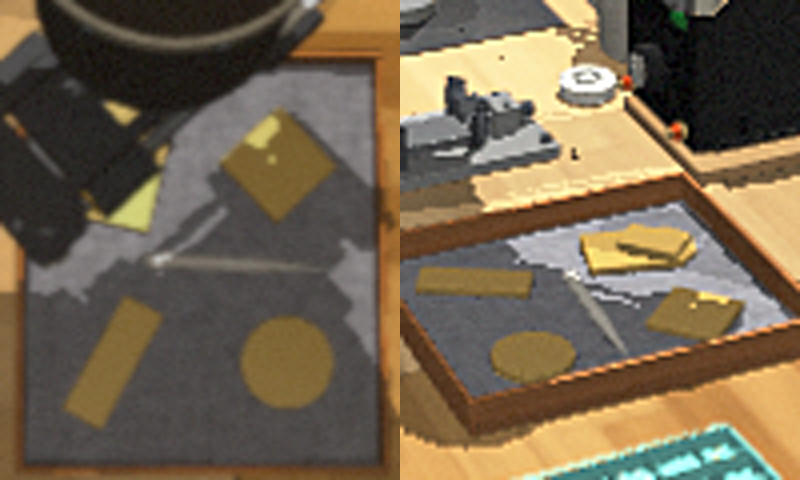

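```bash
python3 -m creep '[[[0.172,-0.1,0,0,0.62],[0.172,-0.1,0,0,0.62],[0.172,-0.1,0,0,0.62],[0.172,-0.1,0,0,0.62],[0.172,-0.1,0,0,0.62],[0,0,0,0,0.62]]]'; python3 - <<'E'
from h import *
t=snapshot("top");s=snapshot("side")
np.savez("shot1.npz",**{k:np.array(v) for k,v in t.items()})
cv2.imwrite("pics/c2.png",np.hstack([cv2.resize(t["frame"][205:260,295:345,::-1],None,fx=8,fy=8,interpolation=cv2.INTER_CUBIC),cv2.resize(s["frame"][225:280,305:355,::-1],None,fx=8,fy=8,interpolation=cv2.INTER_CUBIC)]))
E
```

```text
clock: 5.67
tool_pos: [0.5004, -0.4607, 0.3504]
orientation: [179.9, -0.1, -137.8]
force: [1.3, 0.5, -0.1]
opening: 0.0545
gripper_force: 0.0
```

View pics/c2.png

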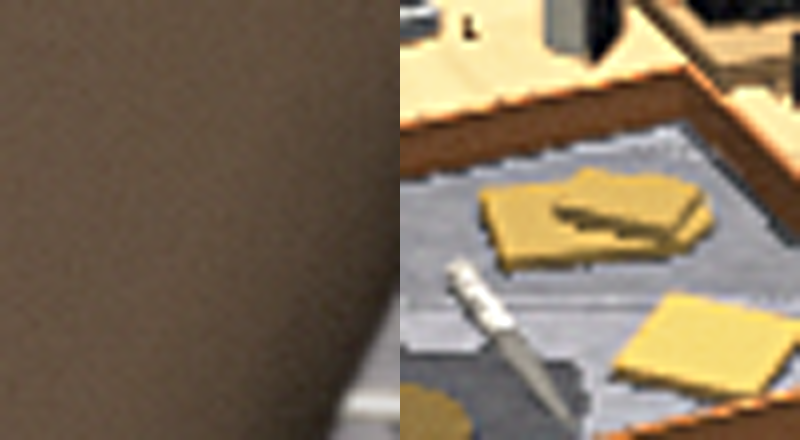

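```bash
python3 -m creep '[[[0.178,0.017,-0.03,0,0.62],[0.178,0.017,-0.03,0,0.62],[0.178,0.017,-0.03,0,0.62],[0.178,0.017,-0.03,0,0.62],[0.178,0.017,-0.03,0,0.62],[0.178,0.017,-0.03,0,0.62],[0.178,0.017,0,0,0.62],[0,0,0,0,0.62]]]'; python3 - <<'E'
from h import *
t=snapshot("top");s=snapshot("side")
cv2.imwrite("pics/c3.png",np.hstack([cv2.resize(t["frame"][205:260,295:345,::-1],None,fx=8,fy=8,interpolation=cv2.INTER_CUBIC),cv2.resize(s["frame"][225:280,305:355,::-1],None,fx=8,fy=8,interpolation=cv2.INTER_CUBIC)]))
E
```

```text
clock: 6.43
tool_pos: [0.2995, -0.6078, 0.3879]
orientation: [180.0, -0.0, -137.7]
force: [0.8, 0.7, 0.3]
opening: 0.0547
gripper_force: 0.0
```

View pics/c3.png

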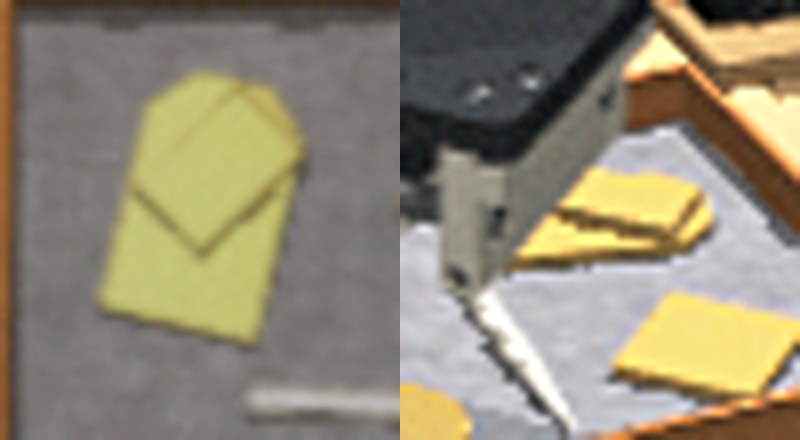

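The picture shows the small blank still flat on the tag at about (321,226), shifted slightly and still at −45°, so the fingers slid over its top. I'll remeasure and grip lower, with the tips touching the tag.

```bash
cat > tagfit.py <<'E'
from m import *
def tagfit(t,small=None,q0=(.561,-.259,-.234),z=.004,box=(303,208,338,252)):
    hsv=cv2.cvtColor(t["frame"],cv2.COLOR_RGB2HSV); u0,v0,u1,v1=box
    fr=np.clip((hsv[v0:v1,u0:u1,1].astype(float)-13)/88,0,1)
    ex=[prism(place(rect(.04,.026),small),.010,.016)] if small is not None else []
    return fit(t,fr,box,lambda q:[prism(place(TAG,q),z,z+.006)]+ex,[list(q0)])
E
python3 - <<'E'
from tagfit import *
t=snapshot("top")
sm=np.array([(248,82),(302,150),(200,255),(132,185)])/8-.4375+[295,205]
S=np.array([onz(t,x,.016)[:2] for x in sm]); c=S.mean(0); a=np.arctan2(*(S[0]+S[1]-S[2]-S[3])[::-1])
print(S,c,np.linalg.norm(S-np.roll(S,-1,0),axis=1),np.degrees(a))
print(tagfit(t,(c[0],c[1],a)))
# seat centre check
print(onz(t,np.array((192,291))/6.6-.42+[205,220],.018), onz(t,(234.4,264.2),.018))
E
python3 d.py .565 -.264 .08 -137.6
```

```text
[[ 0.5927 -0.2706]
 [ 0.574  -0.2852]
 [ 0.5452 -0.2576]
 [ 0.5643 -0.2392]] [ 0.569  -0.2632] [0.0237 0.0399 0.0265 0.0424] -45.883974961068304
(array([ 0.5609, -0.2594, -0.2338]), np.float64(7.576948547284737))
[ 0.4854 -0.0734  0.018 ] [ 0.4842 -0.075   0.018 ]
t 6.5833 tip [ 0.3034077  -0.60541173  0.20940234] rpy [ 1.79955167e+02  2.31148135e-02 -1.37580566e+02] F [-0.3956989   0.23326741 -0.63472445] open 0.05478741783082139 gf 0.0
shift [-2.1169  0.3786  0.647 ] spin 0.0002
```

```bash
python3 -m creep '[[[-0.178,0.031,0.06,0,0.62],[-0.178,0.031,0.06,0,0.62],[-0.178,0.031,0.06,0,0.62],[-0.178,0.031,0.06,0,0.62],[-0.178,0.031,0.06,0,0.62],[-0.178,0.031,0.06,0,0.62],[-0.178,0.031,0.06,0,0.62],[-0.178,0.031,0.06,0,0.62]]]'; python3 -m creep '[[[-0.178,0.031,0.06,0,0.62],[-0.178,0.031,0.06,0,0.62],[-0.178,0.031,0.06,0,0.62],[-0.178,0.031,0.06,-0.015,0.62],[0,0,0,0,0.62],[0,0,0,0,0.62],[0,0,0,0,0.62],[0,0,0,0,0.62]]]'; python3 d.py .569 -.2632 .0095 -136
```

```text
clock: 7.25
tool_pos: [0.4816, -0.3739, 0.2914]
orientation: [-180.0, 0.0, -137.4]
force: [1.1, -0.6, 0.0]
opening: 0.0546
gripper_force: 0.0
clock: 7.92
tool_pos: [0.5682, -0.2625, 0.2442]
orientation: [-180.0, 0.0, -136.2]
force: [-0.6, -0.7, 0.7]
opening: 0.0543
gripper_force: 0.0
t 7.9167 tip [ 0.56819987 -0.26245139  0.06616492] rpy [-1.79991868e+02  6.60915006e-03 -1.36182919e+02] F [-0.59000197 -0.67963603  0.72259159] open 0.0542735592612969 gf 0.0
shift [-0.0003 -0.0055  0.2833] spin -0.002
```

```bash
python3 -m creep '[[[0,-0.005,0.1,0,0.62],[0,0,0.1,0,0.62],[0,0,0.06,0,0.62],[0,0,0.023,0,0.62],[0,0,0,0,0.62],[0,0,0,0,0.62],[0,0,0,0,0.62]]]'; python3 d.py .569 -.2632 .0095 -136; python3 -m creep '[[[0,0,0,0,0.52],[0,0,0,0,0.49],[0,0,0,0,0.47],[0,0,0,0,0.45],[0,0,0,0,0.43]]]'
```

```text
clock: 8.5
tool_pos: [0.568, -0.2641, 0.1884]
orientation: [180.0, -0.0, -136.3]
force: [-3.9, 2.5, 6.4]
opening: 0.0544
gripper_force: 3.8
t 8.5 tip [ 0.56801856 -0.26410754  0.01036104] rpy [ 1.79951948e+02 -4.82595323e-02 -1.36268479e+02] F [-3.88561644  2.53669503  6.3871419 ] open 0.05443494705808033 gf 3.757683151270612
shift [-0.0067 -0.0001  0.0043] spin -0.003
clock: 8.92
tool_pos: [0.569, -0.2641, 0.1885]
orientation: [-179.9, 0.0, -136.2]
force: [-2.1, 0.7, 6.4]
opening: 0.0394
gripper_force: 30.9
```

```bash
python3 -m creep '[[[0,0,-0.005,0,0.4],[0,0,-0.02,0,0.4],[0,0,-0.05,0,0.4],[0,0,-0.08,0,0.4],[0,0,-0.05,0,0.4],[0,0,0,0,0.4],[0,0,0,0,0.4]]]'; python3 d.py .5583 -.3424 .0125 -136
```

```text
clock: 9.5
tool_pos: [0.5692, -0.2636, 0.2292]
orientation: [-179.9, 0.1, -136.2]
force: [-0.8, 0.5, -0.5]
opening: 0.0396
gripper_force: 30.0
t 9.5 tip [ 0.56915839 -0.26363134  0.05123405] rpy [-1.79909796e+02  7.86213889e-02 -1.36225986e+02] F [-0.79438922  0.51527738 -0.53037395] open 0.0395765856631487 gf 29.985212087631226
shift [ 0.3126 -0.2456  0.1937] spin -0.0025
```

```bash
python3 -m creep '[[[0.104,-0.082,0,0,0.4],[0.104,-0.082,0,0,0.4],[0.104,-0.082,0,0,0.4],[0,0,0.08,0,0.4],[0,0,0.07,0,0.4],[0,0,0.03,0,0.4],[0,0,0,0,0.4],[0,0,0,0,0.4]]]'; python3 d.py .5583 -.3424 .0115 -136
```

```text
clock: 10.17
tool_pos: [0.5579, -0.342, 0.1918]
orientation: [179.9, -0.0, -136.2]
force: [0.3, -0.4, 0.3]
opening: 0.0394
gripper_force: 30.0
t 10.1667 tip [ 0.55793173 -0.34204732  0.01375594] rpy [ 1.79935675e+02 -4.74143877e-02 -1.36192829e+02] F [ 0.26724254 -0.37139354  0.27283206] open 0.03938126584847462 gf 29.985572397708893
shift [-0.0001 -0.0025  0.0113] spin -0.0021
```

```bash
python3 -m creep '[[[0,0,0.011,0,0.4],[0,0,0,0,0.4],[0,0,0,0,0.5],[0,0,0,0,0.57],[0,0,0,0,0.57],[0,0,-0.05,0,0.57],[0,0,-0.15,0,0.57],[0,0,-0.15,0,0.57]]]'; python3 -m creep '[[[0,0,-0.15,0.0706,0.57],[0,0,0,0.0706,0.57],[0,0,0,0.0706,0.57],[0,0,0,0.0706,0.57],[0,0,0,0.0706,0.57],[0,0,0,0.0706,0.57],[0,0,0,0.0706,0.57],[0,0,0,0.0706,0.57]]]'; python3 -m creep '[[[0,0,0,0.0706,0.57],[0,0,0,0,0.57],[0,0,0,0,0.57]]]';  python3 d.py .47 -.03 .115 166.6
```

```text
clock: 10.83
tool_pos: [0.5575, -0.3421, 0.2603]
orientation: [179.8, -0.1, -136.2]
force: [1.4, -0.3, 0.6]
opening: 0.0501
gripper_force: 0.0
clock: 11.5
tool_pos: [0.5579, -0.3423, 0.2911]
orientation: [-180.0, 0.0, 172.6]
force: [-0.4, 0.3, 0.7]
opening: 0.05
gripper_force: 0.0
clock: 11.75
tool_pos: [0.558, -0.3423, 0.2908]
orientation: [-180.0, 0.0, 166.8]
force: [-0.1, 0.3, 0.4]
opening: 0.0502
gripper_force: 0.0
t 11.75 tip [ 0.55797255 -0.34226431  0.11284861] rpy [-1.79993857e+02  4.41608531e-02  1.66799154e+02] F [-0.056377    0.27670172  0.43998293] open 0.05018241378962781 gf 0.0
shift [ 0.7897  1.4169 -0.0108] spin 0.0022
```

```bash
python3 -m creep '[[[0.088,0.157,0,0,0.57],[0.088,0.157,0,0,0.57],[0.088,0.157,0,0,0.57],[0.088,0.157,0,0,0.57],[0.088,0.157,0,0,0.57],[0.088,0.157,0,0,0.57],[0.088,0.157,0,0,0.57],[0.088,0.157,0,0,0.57]]]'; python3 -m creep '[[[0.088,0.157,0,0,0.57],[0,0,0,0,0.57],[0,0,0,0,0.57],[0,0,0,0,0.57]]]'; python3 - <<'E'
from tagfit import *
t=snapshot("top");s=snapshot("side")
cv2.imwrite("pics/c4.png",np.hstack([cv2.resize(t["frame"][200:300,260:370,::-1],None,fx=4,fy=4,interpolation=cv2.INTER_CUBIC),cv2.resize(s["frame"][200:300,280:370,::-1],None,fx=4,fy=4,interpolation=cv2.INTER_CUBIC)]))
print(tagfit(t)); 
E
python3 d.py .561 -.2594 .06 166.6
```

```text
clock: 12.42
tool_pos: [0.4785, -0.0639, 0.2906]
orientation: [180.0, 0.0, 166.8]
force: [0.5, 1.2, 0.4]
opening: 0.0499
gripper_force: 0.0
clock: 12.75
tool_pos: [0.4696, -0.0304, 0.2906]
orientation: [180.0, 0.0, 166.8]
force: [-0.1, -0.1, -0.0]
opening: 0.0499
gripper_force: 0.0
(array([ 0.5616, -0.2599, -0.2367]), np.float64(8.457083905268476))
t 12.85 tip [ 0.46963528 -0.03135624  0.1121756 ] rpy [-1.79998678e+02  8.34859892e-03  1.66618708e+02] F [-0.38973931 -1.18368047 -0.13819444] open 0.05005191792745636 gf 0.0
shift [-0.7086 -1.0033  0.2609] spin 0.0002
```

View pics/c4.png

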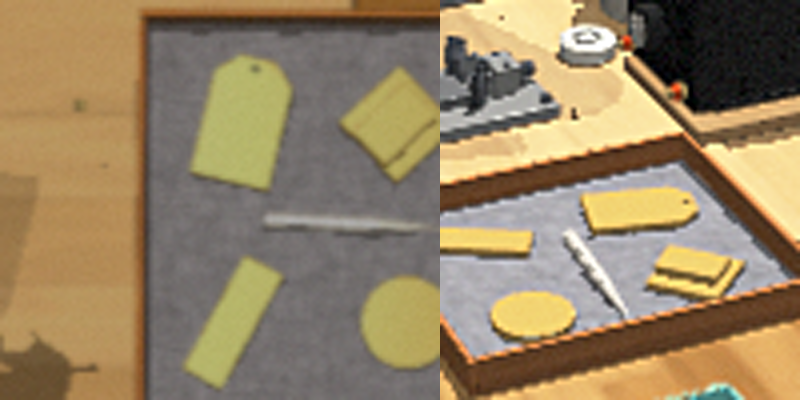

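```bash
python3 -m creep '[[[-0.101,-0.144,0,0,0.57],[-0.101,-0.144,0,0,0.57],[-0.101,-0.144,0,0,0.57],[-0.101,-0.144,0.05,0,0.57],[-0.101,-0.144,0.06,0,0.57],[-0.101,-0.144,0.07,0,0.57],[-0.101,-0.144,0.07,0.002,0.57]]]'; python3 -m creep '[[[0,0,0,0,0.57],[0,0,0,0,0.57],[0,0,0,0,0.57],[0,0,0,0,0.57]]]'; python3 d.py .5616 -.2604 .0055 166.4
```

```text
clock: 13.43
tool_pos: [0.5602, -0.2631, 0.2391]
orientation: [-180.0, -0.0, 166.3]
force: [0.2, 0.7, 0.4]
opening: 0.05
gripper_force: 0.0
clock: 13.77
tool_pos: [0.5598, -0.2598, 0.2403]
orientation: [180.0, 0.0, 166.4]
force: [0.7, 0.3, -0.3]
opening: 0.0497
gripper_force: 0.0
t 13.7667 tip [ 0.55980405 -0.25977874  0.06230301] rpy [1.79997802e+02 3.65717337e-03 1.66392311e+02] F [ 0.66475025  0.34045504 -0.29031507] open 0.049704386694817124 gf 0.0
shift [-0.0095 -0.0009  0.284 ] spin -0.0001
```

```bash
python3 -m creep '[[[-0.009,-0.001,0.1,0,0.57],[0,0,0.09,0,0.57],[0,0,0.05,0,0.57],[0,0,0.025,0,0.57],[0,0,0.02,0,0.57],[0,0,0,0,0.57],[0,0,0,0,0.57]]]'; python3 d.py .5616 -.2604 .0055 166.4
```

```text
clock: 14.35
tool_pos: [0.5623, -0.26, 0.1838]
orientation: [-180.0, 0.1, 166.5]
force: [-0.1, 0.1, 0.5]
opening: 0.0499
gripper_force: 0.0
t 14.35 tip [ 0.56225249 -0.25995833  0.00578331] rpy [-1.79996274e+02  5.12586739e-02  1.66454724e+02] F [-0.11214697  0.09332947  0.48810554] open 0.04986119219853169 gf 0.0
shift [ 0.0027 -0.0029  0.0014] spin 0.0006
```

Free descent, no contact. Grip and lift.

```bash
python3 -m creep '[[[0,0,0,0,0.53],[0,0,0,0,0.5],[0,0,0,0,0.47],[0,0,0,0,0.45],[0,0,0,0,0.44]]]';python3 d.py .5616 -.2604 .0055 166.4; python3 -m creep '[[[0,0,-0.02,0,0.44],[0,0,-0.06,0,0.44],[0,0,-0.1,0,0.44],[0,0,-0.1,0,0.44],[0,0,-0.1,0,0.44],[0,0,0,0,0.44],[0,0,0,0,0.44]]]'; python3 d.py .4844 -.0726 .08 181.5
```

```text
clock: 14.77
tool_pos: [0.5622, -0.2601, 0.1838]
orientation: [180.0, 0.1, 166.4]
force: [0.2, 1.9, 4.6]
opening: 0.0437
gripper_force: 30.0
t 14.7667 tip [ 0.56221832 -0.26012229  0.00577048] rpy [1.79997404e+02 6.45534579e-02 1.66429787e+02] F [0.18874225 1.92521593 4.58250193] open 0.04367373600948104 gf 30.001089870929718
shift [ 0.0027 -0.0021  0.0014] spin 0.0003
clock: 15.35
tool_pos: [0.5621, -0.2602, 0.2608]
orientation: [180.0, 0.2, 166.4]
force: [-0.3, 0.6, -2.9]
opening: 0.0434
gripper_force: 30.0
t 15.35 tip [ 0.56207184 -0.26022733  0.0828149 ] rpy [1.79978227e+02 1.59866860e-01 1.66408257e+02] F [-0.31826506  0.59655811 -2.85859634] open 0.043405094469190546 gf 29.999379515647888
shift [0.3637 0.948  0.0141] spin -0.1677
```

```bash
python3 - <<'E'
from h import *
t=snapshot("top"); a=cv2.imread("pics/top0.png").astype(float); sat=cv2.cvtColor(a.astype(np.uint8),cv2.COLOR_BGR2HSV)[...,1].astype(float); g=a.mean(2)
np.set_printoptions(precision=1,suppress=True,linewidth=200)
for r in ((226,232),(256,262),(268,274),(296,302)): print("sat rows",r,sat[r[0]:r[1],210:260].mean(0).round().astype(int))
print("g rows 254-268, cols 222-248",g[254:268,222:248].mean(0))
print("g cols 228-240, rows 240-290",g[240:290,228:240].mean(1))
def cross(prof,base,lev,rise): 
    for i in range(len(prof)-1):
        if (prof[i]-lev)*(prof[i+1]-lev)<=0 and (prof[i+1]>prof[i])==rise: return base+i+(lev-prof[i])/(prof[i+1]-prof[i])
L=[];R=[]
for v in (228,232,298,302,255,260,265,270,275):
    p=sat[v-2:v+3,208:262].mean(0); l=cross(p,208,75,False); r=262-1-cross(p[::-1],0,75,False); 
    A,B=onz(t,(l,v),.01),onz(t,(r,v),.01); print(v,round(l,2),round(r,2),(A[:2]+B[:2])/2*1000,(A-B)[1]*1000)
for u in (220,222,246,248):
    p=sat[218:318,u-1:u+2].mean(1); l=cross(p,218,75,False); r=317-cross(p[::-1],0,75,False)
    A,B=onz(t,(u,l),.01),onz(t,(u,r),.01); print(u,l,r,(A[:2]+B[:2])/2*1000,(A-B)[0]*1000)
E
```

```text
sat rows (226, 232) [127 126 126 126  96  44  34  36  34  34  36  36  36  35  33  34  31  30  30  32  31  32  28  29  37  37  36  30  29  30  29  30  29  30  26  26  26  25  24  26  24  25  25  44 113 128 128 128 126
 128]
sat rows (256, 262) [133 133 133 131  91  24  22  20  21  20  20  20  19  20  20  18  13  16  17  17  17  16  17  17  17  14  16  16  17  16  16  20  21  21  22  22  20  20  20  20  21  20  16  18  90 130 132 132 132
 133]
sat rows (268, 274) [128 130 129 129  90  22  20  20  21  21  21  21  20  21  21  20  14  14  17  16  16  16  15  15  16  15  14  16  16  16  17  18  21  20  20  19  21  20  20  20  20  20  19  21  98 125 126 126 129
 128]
sat rows (296, 302) [138 138 138 136 103  26  14  15  15  14  18  20  20  21  19  20  19  20  19  20  21  19  14  15  17  24  38  34  28  26  23  22  22  20  22  22  22  22  19  18  20  16  22  24  40 120 134 137 139
 136]
g rows 254-268, cols 222-248 [183.9 180.  178.6 174.4 171.2 166.1 164.5 164.1 165.4 165.5 165.  165.  165.  165.1 165.5 165.5 165.5 164.7 153.3 126.4 147.7 179.3 178.9 175.3 177.  180.5]
g cols 228-240, rows 
[... 355 characters left out ...]
00839
232 214.16 253.59 [555.4 -70.7] 86.65105840323395
298 214.36 254.44 [412.2 -75.2] 86.52093789549583
302 214.5 254.08 [403.7 -75.1] 85.37143084002322
255 214.24 253.65 [505.  -72.1] 86.03721448692842
260 214.24 253.86 [494.1 -72.6] 86.35897700800885
265 214.22 253.8 [483.2 -72.8] 86.16133338374964
270 214.21 253.69 [472.4 -72.9] 85.83084107389769
275 214.21 253.75 [461.6 -73.2] 85.85086600263953
220 226.34234234234233 316.34615384615387 [470.4 -42.5] 195.0756652417527
222 226.36405529953916 303.7790055248619 [483.8 -46.6] 168.2218650140271
246 225.50292397660817 314.1592356687898 [473.9 -99. ] 191.81550414323496
248 225.53846153846155 313.7307692307692 [ 474.4 -103.3] 190.79730912890824
```

```bash
python3 -m creep '[[[0,0,0,-0.0563,0.44],[0,0,0,-0.0563,0.44],[0,0,0,-0.0563,0.44],[0,0,0,0,0.44],[0,0,0,0,0.44]]]'; python3 d.py .4851 -.0727 .075 181.6
```

```text
clock: 15.82
tool_pos: [0.5615, -0.2601, 0.258]
orientation: [180.0, -0.1, -178.6]
force: [0.3, -0.2, -1.8]
opening: 0.0439
gripper_force: 30.0
t 15.8167 tip [ 0.56149598 -0.2600752   0.07999299] rpy [ 1.79970839e+02 -1.12575636e-01 -1.78552273e+02] F [ 0.2568018  -0.20944499 -1.84060141] open 0.04388599016407216 gf 29.99909609556198
shift [0.3557 0.9472 0.025 ] spin -0.0017
```

```bash
python3 -m creep '[[[0.059,0.158,0,0,0.44],[0.059,0.158,0,0,0.44],[0.059,0.158,0,0,0.44],[0.059,0.158,0,0,0.44],[0.059,0.158,0,0,0.44],[0.059,0.157,0.02,-0.001,0.44],[0,0,0,0,0.44],[0,0,0,0,0.44]]]';python3 -m creep '[[[0,0,0,0,0.44],[0,0,0,0,0.44],[0,0,0,0,0.44]]]';  python3 d.py .4851 -.0727 .036 181.6
python3 - <<'E'
from h import *
t=snapshot("top");s=snapshot("side")
cv2.imwrite("pics/c5.png",np.hstack([cv2.resize(t["frame"][215:315,190:280,::-1],None,fx=4,fy=4,interpolation=cv2.INTER_CUBIC),cv2.resize(s["frame"][170:270,230:330,::-1],None,fx=4,fy=4,interpolation=cv2.INTER_CUBIC)]))
E
```

```text
clock: 16.48
tool_pos: [0.4851, -0.0714, 0.255]
orientation: [180.0, -0.0, -178.3]
force: [0.7, -0.8, -2.6]
opening: 0.0431
gripper_force: 30.0
clock: 16.73
tool_pos: [0.4861, -0.0735, 0.2549]
orientation: [-180.0, -0.0, -178.4]
force: [-1.6, 0.1, -1.3]
opening: 0.0429
gripper_force: 30.0
t 16.7333 tip [ 0.48608312 -0.07354222  0.07691812] rpy [-1.79993058e+02 -1.26385504e-02 -1.78410588e+02] F [-1.56286751  0.06340494 -1.28381924] open 0.04291612895181685 gf 29.999510049819946
shift [0.0048 0.0043 0.2046] spin -0.0001
```

View pics/c5.png

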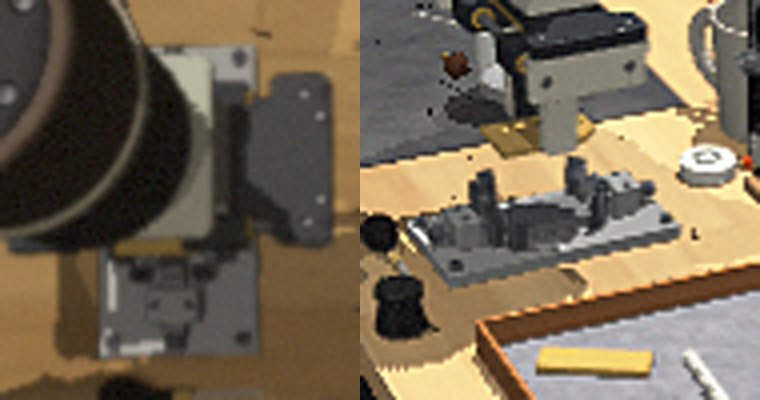

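The tag hangs level over the nest, clipped end (crop 590,125) toward the 45° locators. Now the descent.

```bash
python3 -m creep '[[[0.004,-0.001,0.06,0,0.44],[0,0,0.06,0,0.44],[0,0,0.05,0,0.44],[0,0,0,0,0.44],[0,0,0,0,0.44],[0,0,0,0,0.44],[0,0,0,0,0.44]]]';  python3 d.py .4851 -.0727 .033 181.6; python3 -m creep '[[[0,0,0.01,0,0.44],[0,0,0.01,0,0.44],[0,0,0.01,0,0.44],[0,0,0,0,0.44],[0,0,0,0,0.44],[0,0,0,0,0.44]]]';  python3 d.py .4851 -.0727 .033 181.6
```

```text
clock: 17.42
tool_pos: [0.4854, -0.0731, 0.2217]
orientation: [180.0, 0.1, -178.3]
force: [0.3, 0.5, -1.5]
opening: 0.0437
gripper_force: 30.0
t 17.4167 tip [ 0.48537331 -0.0731452   0.04368566] rpy [ 1.79994444e+02  6.03838932e-02 -1.78307861e+02] F [ 0.32412404  0.45912615 -1.5127623 ] open 0.04368520155603821 gf 29.99950110912323
shift [0.0013 0.0023 0.0534] spin 0.001
clock: 17.92
tool_pos: [0.485, -0.073, 0.2151]
orientation: [-180.0, -0.0, -178.3]
force: [-1.0, 0.3, -1.8]
opening: 0.0432
gripper_force: 30.0
t 17.9167 tip [ 0.48503051 -0.07299541  0.03707199] rpy [-1.79998502e+02 -1.31836981e-03 -1.78286922e+02] F [-0.96301607  0.30708703 -1.78597895] open 0.04319424692610773 gf 29.99956637620926
shift [-0.0004  0.0015  0.0204] spin 0.0013
```

```bash
python3 -m creep '[[[0,0,0.01,0,0.44],[0,0,0.01,0,0.44],[0,0,0,0,0.44],[0,0,0,0,0.44],[0,0,0,0,0.44]]]';  python3 d.py .4851 -.0727 .02 181.6; python3 -m creep '[[[0,0,0.01,0,0.44],[0,0,0.01,0,0.44],[0,0,0,0,0.44],[0,0,0,0,0.44],[0,0,0,0,0.44]]]';  python3 d.py .4851 -.0727 .02 181.6
```

```text
clock: 18.33
tool_pos: [0.4852, -0.073, 0.2111]
orientation: [180.0, 0.0, -178.3]
force: [0.1, 0.2, -1.1]
opening: 0.0432
gripper_force: 30.0
t 18.3333 tip [ 0.48523357 -0.07297485  0.03314439] rpy [ 1.79998297e+02  2.68257052e-02 -1.78284185e+02] F [ 0.09771516  0.23636831 -1.13933965] open 0.04322583979801528 gf 29.999617338180542
shift [0.0006 0.0014 0.0657] spin 0.0013
clock: 18.75
tool_pos: [0.485, -0.073, 0.207]
orientation: [180.0, 0.0, -178.3]
force: [1.4, 0.3, 0.5]
opening: 0.0432
gripper_force: 30.0
t 18.75 tip [ 0.48502202 -0.07300672  0.02903525] rpy [ 1.79997856e+02  2.36696891e-03 -1.78292027e+02] F [1.3860522  0.31355248 0.54215198] open 0.04322157414865245 gf 30.000177025794983
shift [-0.0004  0.0015  0.0452] spin 0.0012
```

```bash
python3 -m creep '[[[0,0,0.01,0,0.44],[0,0,0.01,0,0.44],[0,0,0,0,0.44],[0,0,0,0,0.44]]]';  python3 -m creep '[[[0,0,0.01,0,0.44],[0,0,0.01,0,0.44],[0,0,0,0,0.44],[0,0,0,0,0.44]]]';  python3 d.py .4851 -.0727 .02 181.6
```

```text
clock: 19.08
tool_pos: [0.4848, -0.073, 0.2027]
orientation: [180.0, -0.0, -178.3]
force: [1.3, 0.7, -1.9]
opening: 0.0433
gripper_force: 30.0
clock: 19.42
tool_pos: [0.4847, -0.073, 0.1984]
orientation: [180.0, -0.1, -178.3]
force: [2.5, -0.6, -8.9]
opening: 0.0428
gripper_force: 30.0
t 19.4167 tip [ 0.4847482  -0.0730313   0.02040458] rpy [ 1.79998814e+02 -5.55157435e-02 -1.78308573e+02] F [ 2.49155421 -0.62673641 -8.87096881] open 0.04281549940195278 gf 29.99851942062378
shift [-0.0018  0.0016  0.002 ] spin 0.001
```

```bash
python3 -m creep '[[[0,0,0.01,0,0.44],[0,0,0,0,0.44],[0,0,0,0,0.44]]]';  python3 -m creep '[[[0,0,0,0,0.52],[0,0,0,0,0.57],[0,0,0,0,0.57],[0,0,-0.05,0,0.57],[0,0,-0.1,0,0.57],[0,0,-0.15,0,0.2],[0,0,0,0,0.0],[0,0,0,0,0.0]]]';  python3 d.py .4985 -.0727 .034 181.6
```

```text
clock: 19.67
tool_pos: [0.4848, -0.073, 0.1977]
orientation: [-180.0, -0.0, -178.3]
force: [-2.5, 1.8, 7.8]
opening: 0.0433
gripper_force: 30.0
clock: 20.33
tool_pos: [0.4855, -0.0729, 0.2585]
orientation: [180.0, 0.2, -178.3]
force: [0.6, 0.5, -1.1]
opening: 0.035
gripper_force: 0.0
t 20.3333 tip [ 0.48552157 -0.07293894  0.08051404] rpy [ 179.96191283    0.20165292 -178.28673582] F [ 0.57677912  0.52314216 -1.06590617] open 0.03503164932032868 gf 0.0
shift [-0.0649 -0.0006  0.2326] spin 0.0013
```

```bash
python3 -m creep '[[[-0.065,0,0,0,0],[0,0,0.1,0,0],[0,0,0.1,0,0],[0,0,0.03,0,0],[0,0,0,0,0],[0,0,0,0,0],[0,0,0,0,0]]]';  python3 d.py .4985 -.0724 .024 181.6;  python3 -m creep '[[[0,0,0.025,0,0],[0,0,0.025,0,0],[0,0,0.015,0,0],[0,0,0.01,0,0],[0,0,0,0,0],[0,0,0,0,0],[0,0,0,0,0]]]';  python3 d.py .4985 -.0724 .024 181.6
```

```text
clock: 20.92
tool_pos: [0.4983, -0.0726, 0.2116]
orientation: [-180.0, 0.0, -178.3]
force: [-0.4, -0.9, 0.3]
opening: 0.0007
gripper_force: 0.0
t 20.9167 tip [ 0.49828247 -0.07260485  0.03355904] rpy [-1.79993390e+02  2.22094251e-02 -1.78276364e+02] F [-0.42669685 -0.87003452  0.31972673] open 0.000692803507701461 gf 0.0
shift [-0.0011  0.001   0.0478] spin 0.0014
clock: 21.5
tool_pos: [0.4984, -0.0724, 0.2019]
orientation: [-180.0, 0.2, -178.1]
force: [-23.2, 9.6, 74.0]
opening: 0.0002
gripper_force: 36.8
t 21.5 tip [ 0.49837087 -0.07240039  0.02392316] rpy [-179.9703822     0.21887111 -178.14345109] F [-23.19791749   9.61455551  73.99541879] open 0.00017547338819638676 gf 36.84078795835376
shift [-0.0006 -0.     -0.0004] spin 0.0029
```

```bash
python3 -m creep '[[[0,0,-0.05,0,0],[0,0,-0.1,0,0],[0.157,0,0,0,0],[0,0,0,0,0],[0,0,0.07,0,0],[0,0,0,0,0],[0,0,0,0,0]]]';  python3 d.py .4675 -.0732 .024 181.6
```

```text
clock: 22.08
tool_pos: [0.4664, -0.0736, 0.2118]
orientation: [-180.0, -0.1, -178.3]
force: [0.3, 0.1, 0.8]
opening: 0.0002
gripper_force: 0.0
t 22.0833 tip [ 0.46635135 -0.07361978  0.03379748] rpy [-1.79986842e+02 -6.85075251e-02 -1.78290410e+02] F [0.30233775 0.09147618 0.83093073] open 0.0002043232793104273 gf 0.0
shift [-0.0058  0.0019  0.049 ] spin 0.0012
```

```bash
python3 -m creep '[[[0,0,0.03,0,0],[0,0,0.018,0,0],[0,0,0.005,0,0],[0,0,0,0,0],[0,0,0,0,0]]]';  python3 d.py .4675 -.0732 .024 181.6;
```

```text
clock: 22.5
tool_pos: [0.4669, -0.0735, 0.2023]
orientation: [-180.0, 0.0, -178.3]
force: [-4.6, 1.2, 16.8]
opening: 0.0003
gripper_force: 8.0
t 22.5 tip [ 0.46693922 -0.07347564  0.02429865] rpy [-1.79988821e+02  2.37643531e-02 -1.78256963e+02] F [-4.58584212  1.22491743 16.75129921] open 0.0003374534454524946 gf 8.013696496782359
shift [-0.0028  0.0013  0.0015] spin 0.0016
```

```bash
python3 -m creep '[[[0,0,0.005,0,0],[0,0,0,0,0],[0,0,-0.06,0,0],[0,0,-0.15,0,0],[0,0,-0.2,0,0],[0,0,-0.2,0,0],[0,0,-0.2,0,0]]]'; python3 -m creep '[[[0.05,-0.19,0,0,0],[0.05,-0.19,0,0,0],[0.05,-0.19,0,0,0],[0.05,-0.19,0,0,0],[0.05,-0.19,0,0,0],[0.05,-0.19,0,0,0],[0.05,-0.19,0,0,0],[0.05,-0.19,0,0,0]]]'; python3 -m creep '[[[0,-0.19,0,0,0],[0,0,0,0,0],[0,0,0,0,0],[0,0,0,0,0]]]'
python3 - <<'E'
from tagfit import *
t=snapshot("top");s=snapshot("side")
cv2.imwrite("pics/c6.png",np.hstack([cv2.resize(t["frame"][200:320,210:310,::-1],None,fx=4,fy=4,interpolation=cv2.INTER_CUBIC),cv2.resize(s["frame"][170:290,240:340,::-1],None,fx=4,fy=4,interpolation=cv2.INTER_CUBIC)]))
q=tagfit(t,q0=(.4845,-.0727,.028),z=.018,box=(224,244,246,286)); print(q)
E
```

```text
clock: 23.08
tool_pos: [0.4663, -0.0737, 0.364]
orientation: [-180.0, -0.0, -178.3]
force: [2.1, 0.8, -0.8]
opening: 0.0004
gripper_force: 0.0
clock: 23.75
tool_pos: [0.395, -0.3817, 0.3622]
orientation: [180.0, -0.0, -178.3]
force: [1.4, -0.3, -0.1]
opening: -0.0001
gripper_force: 0.0
clock: 24.08
tool_pos: [0.3966, -0.4179, 0.3616]
orientation: [179.9, -0.1, -178.4]
force: [0.6, 0.7, 0.2]
opening: 0.0003
gripper_force: 0.0
(array([ 0.4749, -0.0758,  0.0073]), np.float64(101.71865399035974))
```

View pics/c6.png

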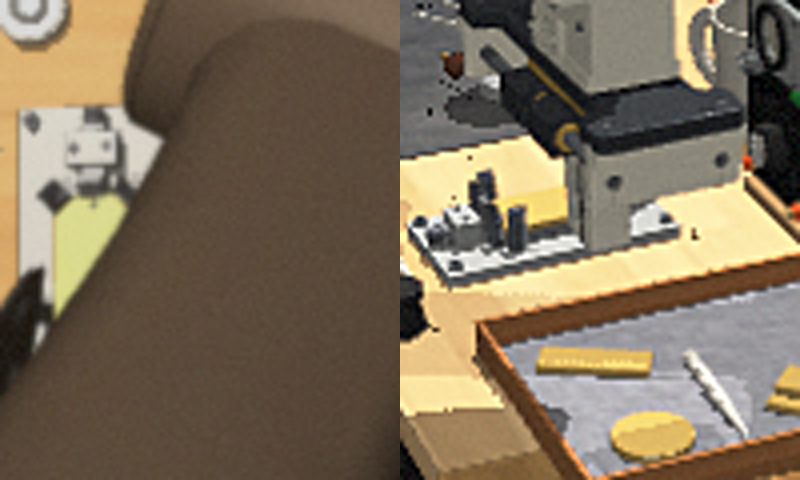

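```bash
python3 -m creep '[[[0.1,-0.17,0,0,0],[0.1,-0.17,0,0,0],[0.1,-0.17,0,0,0],[0.1,-0.17,0,0,0],[0.1,-0.17,0,0,0],[0,-0.17,0,0,0],[0,0,0,0,0],[0,0,0,0,0]]]'
python3 - <<'E'
from tagfit import *
t=snapshot("top");box=(222,242,247,288); u0,v0,u1,v1=box
h=cv2.cvtColor(t["frame"],cv2.COLOR_RGB2HSV)[v0:v1,u0:u1,1].astype(float); fr=np.clip((h-20)/75,0,1)
print(fit(t,fr,box,lambda q:[prism(place(TAG,q),.018,.024)],[[.4845,-.0727,.028],[.482,-.073,0]]), fr.sum())
for n in("blank_small","blank_square","blank_strip","blank_round"): print(n,[(onz(t,d["uv"],.01)[:2],round(d["confidence"],2)) for d in nets.find_in(t,n)][:3])
E
```

```text
clock: 24.85
tool_pos: [0.3032, -0.6251, 0.3616]
orientation: [180.0, -0.0, -178.3]
force: [-0.3, 0.1, 0.4]
opening: 0.0003
gripper_force: 0.0
(array([ 0.4851, -0.0732,  0.0191]), np.float64(31.4275967704729)) 691.0133333333333
blank_small [(array([ 0.5865, -0.6115]), 0.79), (array([ 0.6121, -0.4648]), 0.61), (array([ 0.5554, -0.3391]), 0.48)]
blank_square [(array([ 0.5513, -0.3584]), 0.59)]
blank_strip [(array([ 0.4493, -0.2535]), 0.81)]
blank_round [(array([ 0.4492, -0.3466]), 0.62)]
```

Tag sits at the nest centre within 1 mm, with all other blanks in the tray.

```bash
python3 -c "
from plant import workorder
print(workorder.close_job())"
```

```text
the job is handed in; nothing more can be done
None
```

I handed the job in at about 25 s of the 67 s allowed, with the tag seated flat under both catches, clipped end to clipped end and within 1 mm of the nest centre; the small blank lies on the square one in the tray, and the hand-in gave no verdict.

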